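# Release the swing bolt of a pressure filter chamber

### The job

Free the lid of the small pressure filter chamber: slacken its brass wing nut (anticlockwise from above) until its washer just clears the raised lips of the lug, stopping within a fifth of a turn of that point, then swing the hinged bolt outwards, clear of the slot, and leave it hanging out. Feel whether the bolt is free before you swing it: do not force it against the lips, which would drag the lid off its gasket, and leave the other things on the bench alone.

Things in the scene. Friction and masses are not known exactly. Their poses are not given: they have to be found in the camera images.
- chamber: aluminium pressure filter chamber with a steel lid, screwed to the bench. Origin: centre of its underside; x points from the swing bolt to the rear hinge (bolt and lug are on its -x side), z up. Base 112 x 112 x 8 mm, body 84 mm across, lid 100 mm across, its top at the start 88 mm above the bench, with a black vent knob (20 mm wide, top 106 to 112 mm high) 12 mm behind the middle.
- lug (a point): top face of the lid's slotted lug where the bolt's axis passes it, 66 mm out on the chamber's -x side; moves with the lid, 88 mm above the bench when clamped right down. Axes as the chamber's. Lug 34 mm wide, ends 15 mm farther out; slot 11 mm wide, open outwards; two lips 2 mm high stand across its outer end beside the slot, 12 to 15 mm out from the bolt's axis.
- bolt_pin (a point): centre of the horizontal pin on which the eyebolt swings, 66 mm out from the chamber's axis on its -x side, 28 mm above the bench; axes as the chamber's. The bolt swings about the chamber's y axis, outwards (to the chamber's -x) and down. (A tall cabinet stands at the left of the bench, from about 0.1 m left of the base axis, beyond 0.5 m ahead: keep the arm clear of it.)
- bolt_end (a point): domed upper end of the steel eyebolt (8 mm thick, 9 mm at its end), on its axis, 116 mm from the pin; upright at the start, so 144 mm above the bench; z along the bolt away from the pin. At the start the last 25 mm stick out above the nut, and always at least 14 mm.
- nut (a point): point on the bolt's axis at half height of the brass wings; x along the wings. Wings: flat, upright, parallel, 9.5 mm thick, 21 mm high, reaching 23 mm out each side, bolt between them; below, a hub 18 mm and captive washer 24 mm across, underside 20 mm below this point. At the start the washer lies on the lug, this point 108 to 109 mm above the bench. Pinch from above across the thickness.
- wing_nut (a joint): turn of the nut on the bolt, rad, 0 = fully down, growing anticlockwise from above; each radian lifts it 1.91 mm. Starts at 0 to 0.4; turning takes about 0.1 N m; stays where left; thread ends at 6.0. The washer clears the lips somewhere between 1.4 and 4.3 (when about 1.7 to 2.4 mm above the lug): this differs from start to start and must be felt.
- eyebolt (a joint): swing of the eyebolt, rad: 0 = upright in the slot, 1.45 = hanging out against its stop. While the washer is below the lips, 5 N outwards at the bolt's end is stopped, springily, within 8 mm; above them the end moves on with 1 to 4 N, and past about 0.3 rad the bolt falls outwards slowly by its weight.
- lid_shift (a joint): how far the lid is dragged outwards (chamber's -x) on its gasket, m: 0 at rest, 5 N per mm; more than 0.003 (15 N), either way, means forced. The gasket is springy in height too: as the nut is slackened the lid first rises after it, by 1 to 6 mm (it differs, as the lid's weight is not known), which decides how far the nut must turn.
- swab_box: loose white carton, 54 x 67 x 60 mm, right of the chamber; origin: centre of its underside
- beaker: loose clear beaker, 52 mm across and 70 mm high, right of the chamber; origin: centre of its underside
Things that resemble listed ones, but are neither listed nor needed, are in the scene too. Of the things shaped like the chamber, the aluminium one is meant.

How it is judged:
By the outcome, as a careful person would: the job done as asked, in the order asked, and still so for the second after the job is handed in, with the robot touching nothing.
It also fails if it takes over 72 s, if anything falls off the work surface, if the arm or the gripper's body presses on something with over 40 N, if the wrist force passes 120 N, or if a joint passes its speed limit or range.

### The arm

A 7-joint arm with a two-finger parallel gripper is mounted at the origin on a cart in front of the work surface, level with it; the furniture and walls round the work are solid. World frame = base frame: x ahead of the robot, y to its left, z up, the work surface at z = 0. Lengths are in m, angles in rad, forces in N, time in s.
With the tool pointing down it reaches from about 0.35 to 0.9 m from the base axis. Payload 7.2 kg.
Tool frame: the origin (TCP) lies on the centre line of the jaws, within the pads' length; the fingertips stand 8 mm ahead of it and the grasp point (between the pads) lies 11 mm behind it (manip.tips_ahead is the z of the fingertips in the tool frame, in m); z points along the fingers, y is the direction in which the jaws open and shut (so a half turn about z gives the same grasp; the last joint's range is limited). The gripper opens to 85 mm and grips with 20 to 120 N. Pads are 22 mm wide; open, the fingers measure 114 mm over their backs; the gripper's body (76 mm by 85 mm) begins 54 mm behind the grasp point. The pads swing forward as they close: fully open they stand 13 mm farther back than shut.
Start: joints at [-1.178, 0.411, -0.013, 1.596, 0.006, 1.134, -0.082], TCP at [0.278, 0.56, 0.239] pointing down, gripper open.
Joint ranges: [-2.95, 2.95], [-0.29, 1.99], [-1.47, 1.44], [0.14, 2.54], [-1.03, 4.17], [0.13, 1.85], [-2.86, 2.86]. Speed limits (rad/s): [2.39, 2.39, 3.01, 3.01, 3.14, 3.14, 3.14].

### API

Orientations are given as a rotation vector (axis times angle).
In Python, from workcell import manip gives the robot as it stands.
- The arm moves only by the tool drive_tool, never from a script. Its argument "series" is a list of rows, each a list of 6 numbers: the shift along the tool's x, y, z in mm, then the turn, a rotation vector about the tool's x, y, z in rad. In form: [[x, y, z, rx, ry, rz], ...]. A call has 1 to 5 rows; each row is the pose to reach, as a shift and turn from the pose measured when the call began, along the tool's axes at that moment; what a row does not reach only later rows make up. A row lasts 1/8 s, in which the tool goes at most 62.5 mm and 10.7 degrees, less where a joint would pass 70% of its speed; a pose out of reach is approached as far as the arm can. A call with a gripper value outside its range is refused whole. "claw" is the finger opening in mm, from 0 to 85.4, set as the call begins (left out, the last holds). The fingers move at their own pace and stop on an object; the grip force is fixed at half the most. Time passes only in rows, so rows that repeat a pose let the fingers close. It gives the time, the measured TCP pose, the force and the opening at its end, in the units of the state.
- manip.get_state(): the state, without advancing time (a new reading comes with each control period).
- manip.camera(name): name is "scene" or "top"; returns the picture (384x512x3 uint8, blue, green, red); there is no depth.
- manip.camera_model(name): a dict with "K" (3x3 intrinsics, pixels), "xyz" and "attitude" of the camera in the world. Camera axes: x right, y up, looking along -z (the intrinsics and any distortion apply to the point x, -y, -z); pixel columns grow to the right and rows downward; lengths in m; the calibration is good to about 2 mm. A picture is of the moment at which its call begins. camera_model takes no time and is no camera call.
- manip.finish_job(): hands the job in, once; it reports no verdict.
The state is a dict: "t": time; "joint_positions": joint angles; "qvel": joint speeds; "effort": joint torques, N m; "tool_pos": TCP position; "eef_rot": TCP orientation; "ft_force": force on the tool from outside, world axes, zero at the start; "torque": the same for the moment, N m; "opening": finger opening in m.
Only numpy, scipy, OpenCV 4.12 (cv2) and the standard library are available. Lean on these libraries where they do the work, as an engineer would, in place of code of your own. Each camera call takes 0.05 s, during which the arm holds its last target. There are 200 camera calls.

## Working session

There is one attempt and no reset: what is moved stays moved. The work goes in short steps, Python scripts to look and compute and a tool call to move; the robot and the scene stay as the last step left them, time stands still between calls to the robot, and variables do not carry over. Pictures are saved under pics/ and viewed, about 8 in all and at most 12, crops included, and the job is handed in when it is done.

Besides the shell and the picture viewer there is one more tool, called after ">>>" as name(argument=value, ...) on one line, values as JSON. drive_tool: Moves the arm, as the interface text tells. Its arguments: {"type":"object","properties":{"series":{"type":"array"},"claw":{"type":"number"}},"required":["series"]}

```bash
mkdir -p pics
python3 - <<'E'
from workcell import manip
import cv2
for n in("scene","top"):
    cv2.imwrite(f"pics/{n}0.png",manip.camera(n)); m=manip.camera_model(n); print(n,m)
print(manip.get_state(), manip.tips_ahead)
E
ls
```

```text
scene {'K': array([[350.85475633,   0.        , 250.79327119],
       [  0.        , 350.85475633, 192.78814711],
       [  0.        ,   0.        ,   1.        ]]), 'xyz': array([ 0.15976952, -0.71438339,  0.71451072]), 'attitude': array([ 0.75177479, -0.305076  , -0.73470769])}
top {'K': array([[358.69345829,   0.        , 254.43089245],
       [  0.        , 358.69345829, 190.44906778],
       [  0.        ,   0.        ,   1.        ]]), 'xyz': array([ 0.47700926, -0.28404077,  0.9656931 ]), 'attitude': array([ 0.11613304, -0.08838459, -1.56246914])}
{'t': 0.1, 'joint_positions': array([-1.17819443,  0.41181695, -0.01270742,  1.59692136,  0.00560153,
        1.1343176 , -0.08218395]), 'qvel': array([-6.89825280e-04, -8.23488414e-04, -8.30917866e-05, -1.17298699e-03,
       -3.31764183e-04, -9.81316046e-04,  2.08031665e-04]), 'effort': array([ 2.26759730e-03, -6.01831841e+01,  6.83856793e-01, -3.00087261e+01,
        1.39574159e-02,  6.49027003e-03,  1.11348277e-05]), 'tool_pos': array([0.27776504, 0.55941663, 0.23855499]), 'eef_rot': array([-7.17331756e-01, -3.05837001e+00,  2.21461673e-03]), 'ft_force': array([ 0.61698267, -0.65613873, -0.66788009]), 'torque': array([-0.01039789,  0.0378858 ,  0.00796138]), 'opening': 0.0853955497274813} 0.008
pics
```

View pics/scene0.png

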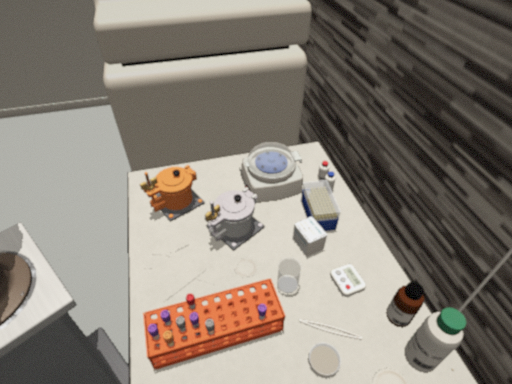

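View pics/top0.png

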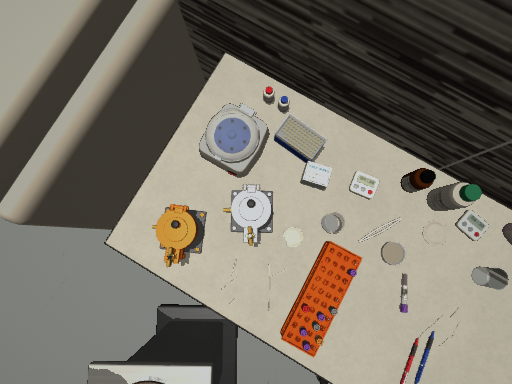

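Candidates for the chamber in the top view are the aluminium one at (251,210) and an orange decoy at (178,230). The aluminium one matches the description. Brassy spots sit at (250,236) and (229,210), so I'll check them in a close crop.

```bash
cat > h.py <<'E'
import numpy as np, cv2
from scipy.spatial.transform import Rotation as R
from workcell import manip
def ray(n,u,v):
    m=manip.camera_model(n);K=m["K"]
    d=np.array([(u-K[0,2])/K[0,0],-(v-K[1,2])/K[1,1],-1.])
    return m["xyz"],R.from_rotvec(m["attitude"]).apply(d)
def onz(n,u,v,z):
    o,d=ray(n,u,v); return o+d*(z-o[2])/d[2]
def proj(n,p):
    m=manip.camera_model(n);K=m["K"]
    c=R.from_rotvec(m["attitude"]).inv().apply(np.asarray(p)-m["xyz"])
    return K[0,2]+K[0,0]*c[0]/-c[2], K[1,2]+K[1,1]*c[1]/c[2]
def tri(u1,u2):
    o1,d1=ray("top",*u1);o2,d2=ray("scene",*u2)
    s=np.linalg.lstsq(np.c_[d1,-d2],o2-o1,rcond=None)[0]
    a,b=o1+s[0]*d1,o2+s[1]*d2
    return (a+b)/2,np.linalg.norm(a-b)
E
python3 - <<'E'
import cv2,numpy as np
a=cv2.imread("pics/top0.png")[175:255,205:295];b=cv2.imread("pics/scene0.png")[175:255,185:275]
f=lambda x:cv2.resize(x,(400,356) if 0 else None,fx=4.4,fy=4.4,interpolation=cv2.INTER_CUBIC)
cv2.imwrite("pics/crop0.png",np.hstack([f(a),f(b)]))
E
```

```text
(no output)
```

View pics/crop0.png

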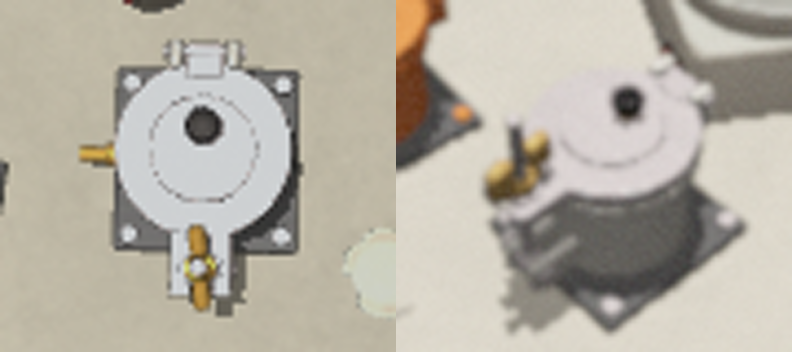

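The crop shows the aluminium chamber. The bolt end is at top (250.5,235.7) and scene (212,203.4). The wings lie roughly along the chamber's x, with tips at top (250,227.7) and (250.7,243.9). The brass thing at the left is a side nipple.

Run:
```python
from h import *
np.set_printoptions(precision=4,suppress=True)
print("bolt end tri",tri((250.45,235.7),(212,203.4)))
b=onz("top",250.45,235.7,.144);print("bolt",b)
im=cv2.imread("pics/top0.png")
hsv=cv2.cvtColor(im,cv2.COLOR_BGR2HSV)
m=cv2.inRange(hsv,(10,100,60),(30,255,255)); m[:, :235]=0;m[:,265:]=0;m[:220]=0;m[250:]=0
v,u=np.nonzero(m);P=np.array([onz("top",x,y,.119)[:2] for x,y in zip(u,v)])
print("wing c",P.mean(0)); w,V=np.linalg.eigh(np.cov(P.T));print("wing ang",np.degrees(np.arctan2(*V[::-1,1])),len(P))
# lid: vs hinge and knob
k=onz("top",205+203/4.4,175+125/4.4,.109);print("knob",k)
d=k-b;print("x dir",np.degrees(np.arctan2(d[1],d[0])),np.hypot(*d[:2]), "exp .078")
# base corners (z=.008)
c=[onz("top",205+x/4.4,175+y/4.4,.008)[:2] for x,y in((118,66),(298,66),(298,250),(114,248))]
print(np.mean(c,0)); 
for i in range(4):
  e=c[(i+1)%4]-c[i];print(np.degrees(np.arctan2(e[1],e[0])),np.hypot(*e))
s=manip.get_state();print(R.from_rotvec(s["eef_rot"]).as_matrix())
```

```text
bolt end tri (array([ 0.4807, -0.2605,  0.1394]), np.float64(0.0005466108216933213))
bolt [ 0.4809 -0.2608  0.144 ]
wing c [ 0.4809 -0.2593]
wing ang -175.5045459815652 71
knob [ 0.5579 -0.2608  0.109 ]
x dir -0.005654483041316704 0.07700504017392296 exp .078
[ 0.548  -0.2606]
-89.73003288727408 0.11023458346909336
-179.97887845156995 0.11181824687980885
89.76622168213189 0.11100846136136078
-0.3788567551908912 0.11084832389526292
[[-0.8957  0.4446 -0.0005]
 [ 0.4446  0.8957 -0.0013]
 [-0.0001 -0.0014 -1.    ]]
```

```bash
cat >> h.py <<'E'
def pose(yaw): # jaw axis (tool y) at yaw deg, tool down
    a=np.radians(yaw);y=np.array([np.cos(a),np.sin(a),0]);z=np.array([0,0,-1.]);return np.c_[np.cross(y,z),y,z]
def plan(p,yaw,ncalls=1,n=5):
    s=manip.get_state();P=s["tool_pos"];M=R.from_rotvec(s["eef_rot"]).as_matrix()
    rv=R.from_matrix(M.T@pose(yaw)).as_rotvec();p=np.array(p)
    for c in range(ncalls):
        P0=P+(p-P)*0;f0=c/ncalls;P0=P+(p-P)*f0;M0=M@R.from_rotvec(rv*f0).as_matrix()
        for i in range(1,n+1):
            f=f0+i/n/ncalls
            t=M0.T@((p-P)*(f-f0))*1000;r=rv*(f-f0)
            print([round(x,1) for x in t]+[round(x,3) for x in r])
        print()
def st():
    s=manip.get_state();M=R.from_rotvec(s["eef_rot"]).as_matrix()
    print("t",round(s["t"],2),"p",s["tool_pos"].round(4),"yaw",round(np.degrees(np.arctan2(M[1,1],M[0,1])),1),"zt",M[:,2].round(3),"F",s["ft_force"].round(2),"T",s["torque"].round(3),"op",round(s["opening"]*1e3,1),"q7",s["joint_positions"].round(2))
E
python3 -c "
from h import *
plan((.481,-.2605,.2),-86,4)"
```

```text
[np.float64(-27.3), np.float64(-32.2), np.float64(2.0), np.float64(-0.0), np.float64(0.0), np.float64(0.131)]
[np.float64(-54.7), np.float64(-64.4), np.float64(4.0), np.float64(-0.0), np.float64(0.0), np.float64(0.261)]
[np.float64(-82.0), np.float64(-96.6), np.float64(5.9), np.float64(-0.0), np.float64(0.0), np.float64(0.392)]
[np.float64(-109.3), np.float64(-128.8), np.float64(7.9), np.float64(-0.0), np.float64(0.0), np.float64(0.522)]
[np.float64(-136.6), np.float64(-161.0), np.float64(9.9), np.float64(-0.0), np.float64(0.0), np.float64(0.653)]

[np.float64(-41.3), np.float64(-9.0), np.float64(2.0), np.float64(-0.0), np.float64(0.0), np.float64(0.131)]
[np.float64(-82.5), np.float64(-18.0), np.float64(3.9), np.float64(-0.0), np.float64(0.0), np.float64(0.261)]
[np.float64(-123.8), np.float64(-26.9), np.float64(5.9), np.float64(-0.0), np.float64(0.0), np.float64(0.392)]
[np.float64(-165.1), np.float64(-35.9), np.float64(7.8), np.float64(-0.0), np.float64(0.0), np.float64(0.522)]
[np.float64(-206.3), np.float64(-44.9), np.float64(9.8), np.float64(-0.0), np.float64(0.0), np.float64(0
[... 404 characters left out ...]
0.0), np.float64(0.0), np.float64(0.522)]
[np.float64(-191.2), np.float64(89.7), np.float64(9.7), np.float64(-0.0), np.float64(0.0), np.float64(0.653)]

[np.float64(-19.5), np.float64(37.5), np.float64(1.9), np.float64(-0.0), np.float64(0.0), np.float64(0.131)]
[np.float64(-39.0), np.float64(74.9), np.float64(3.9), np.float64(-0.0), np.float64(0.0), np.float64(0.261)]
[np.float64(-58.5), np.float64(112.4), np.float64(5.8), np.float64(-0.0), np.float64(0.0), np.float64(0.392)]
[np.float64(-78.0), np.float64(149.9), np.float64(7.7), np.float64(-0.0), np.float64(0.0), np.float64(0.522)]
[np.float64(-97.4), np.float64(187.4), np.float64(9.6), np.float64(-0.0), np.float64(0.0), np.float64(0.653)]
```

>>> drive_tool(series=[[-27, -32, 0, 0, 0, 0.13], [-55, -64, 0, 0, 0, 0.26], [-82, -97, 0, 0, 0, 0.39], [-109, -129, 0, 0, 0, 0.52], [-137, -161, 0, 0, 0, 0.65]], claw=40)

```text
t: 0.72
tool_pos: [0.3289, 0.3528, 0.2385]
eef_rot: [1.662, 2.666, -0.003]
ft_force: [1.0, 0.5, 0.2]
opening: 0.0403
```

>>> drive_tool(series=[[-41, -9, 0, 0, 0, 0.13], [-83, -18, 0, 0, 0, 0.26], [-124, -27, 0, 0, 0, 0.39], [-165, -36, 0, 0, 0, 0.52], [-206, -45, 0, 0, 0, 0.65]])

```text
t: 1.35
tool_pos: [0.3792, 0.1466, 0.2387]
eef_rot: [2.43, 1.99, -0.003]
ft_force: [0.5, 0.2, 0.5]
opening: 0.0396
```

```bash
python3 -c "
from h import *
st();plan((.481,-.2605,.22),-86,2)"|sed 's/np.float64//g'
```

```text
t 1.35 p [0.3792 0.1466 0.2387] yaw -11.4 zt [-0.001 -0.002 -1.   ] F [0.51 0.17 0.48] T [ 0.013 -0.028  0.009] op 39.6 q7 [-0.85  0.02  0.37  2.11 -0.01  1.02 -0.67]
[(-37.9), (18.0), (1.9), (0.0), (0.0), (0.13)]
[(-75.8), (36.0), (3.9), (0.0), (0.0), (0.261)]
[(-113.7), (54.0), (5.8), (0.0), (0.001), (0.391)]
[(-151.6), (72.0), (7.7), (0.0), (0.001), (0.521)]
[(-189.5), (90.0), (9.6), (0.0), (0.001), (0.651)]

[(-19.2), (37.3), (1.9), (0.0), (0.0), (0.13)]
[(-38.4), (74.6), (3.8), (0.0), (0.0), (0.261)]
[(-57.7), (111.9), (5.7), (0.0), (0.001), (0.391)]
[(-76.9), (149.2), (7.6), (0.0), (0.001), (0.521)]
[(-96.1), (186.5), (9.5), (0.0), (0.001), (0.651)]
```

>>> drive_tool(series=[[-38, 18, 2, 0, 0, 0.13], [-76, 36, 4, 0, 0, 0.26], [-114, 54, 6, 0, 0, 0.39], [-152, 72, 8, 0, 0, 0.52], [-190, 90, 10, 0, 0, 0.65]])

```text
t: 1.98
tool_pos: [0.43, -0.0588, 0.229]
eef_rot: [2.94, 1.104, -0.002]
ft_force: [1.1, 0.4, 0.2]
opening: 0.0398
```

>>> drive_tool(series=[[-19, 37, 2, 0, 0, 0.13], [-38, 75, 4, 0, 0, 0.26], [-58, 112, 6, 0, 0, 0.39], [-77, 149, 8, 0, 0, 0.52], [-96, 186, 10, 0, 0, 0.65]])

```text
t: 2.6
tool_pos: [0.4803, -0.263, 0.2189]
eef_rot: [3.139, 0.101, -0.002]
ft_force: [0.1, 1.2, -0.6]
opening: 0.0402
```

```bash
python3 - <<'E'|sed 's/np.float64//g'
from h import *
st();plan((.481,-.2605,.16),-86,1)
a=manip.camera("scene");b=manip.camera("top")
f=lambda x:cv2.resize(x,None,fx=3.3,fy=3.3,interpolation=cv2.INTER_CUBIC)
cv2.imwrite("pics/ab.png",np.hstack([f(b[170:260,195:315]),f(a[145:235,160:280])]))
st()
E
```

```text
t 2.6 p [ 0.4803 -0.263   0.2189] yaw -86.3 zt [-0.001 -0.001 -1.   ] F [ 0.11  1.22 -0.63] T [ 0.039 -0.028 -0.018] op 40.2 q7 [-0.23  0.38  0.83  1.85 -0.32  1.05 -0.78]
[(0.2), (-0.5), (11.8), (0.0), (0.0), (-0.001)]
[(0.4), (-1.0), (23.6), (0.0), (0.0), (-0.002)]
[(0.6), (-1.5), (35.3), (0.001), (0.001), (-0.003)]
[(0.8), (-2.0), (47.1), (0.001), (0.001), (-0.004)]
[(0.9), (-2.6), (58.9), (0.001), (0.001), (-0.005)]

t 2.7 p [ 0.4797 -0.2662  0.2189] yaw -86.5 zt [-0.002 -0.005 -1.   ] F [-0.21  0.36 -0.62] T [ 0.008  0.057 -0.005] op 40.0 q7 [-0.22  0.38  0.84  1.85 -0.32  1.05 -0.78]
```

View pics/ab.png

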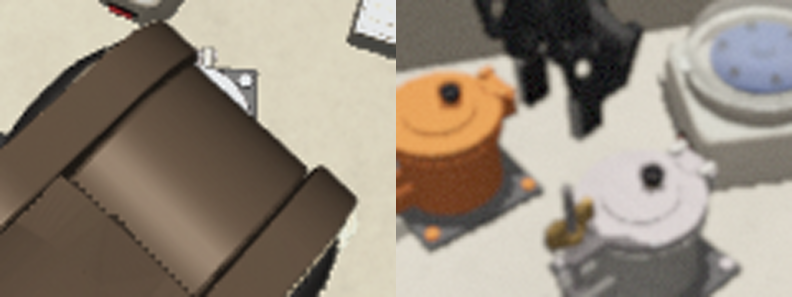

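The scene crop shows the gripper above and to the side of the bolt, with the bolt at crop (568,205) and nothing in the way. I'll correct the position and descend.

>>> drive_tool(series=[[1, -5.6, 15, 0, 0, 0], [1, -5.6, 35, 0, 0, 0], [1, -5.6, 55, 0, 0, 0], [1, -5.6, 58, 0, 0, 0], [1, -5.6, 58, 0, 0, 0]])

```text
t: 3.32
tool_pos: [0.4802, -0.2599, 0.1608]
eef_rot: [3.136, 0.097, -0.003]
ft_force: [-0.7, -0.3, -0.2]
opening: 0.04
```

```bash
python3 - <<'E'|sed 's/np.float64//g'
from h import *
st();plan((.481,-.2605,.109),-86,1)
a=manip.camera("scene")
cv2.imwrite("pics/d1.png",cv2.resize(a[150:250,160:280],None,fx=5,fy=5,interpolation=cv2.INTER_CUBIC))
E
```

```text
t 3.33 p [ 0.4802 -0.2599  0.1608] yaw -86.4 zt [-0.002 -0.004 -1.   ] F [-0.72 -0.3  -0.19] T [ 0.031 -0.009  0.025] op 40.0 q7 [-0.19  0.45  0.79  1.91 -0.38  0.94 -0.73]
[(0.2), (0.1), (10.4), (0.001), (0.0), (-0.002)]
[(0.3), (0.2), (20.7), (0.002), (0.001), (-0.003)]
[(0.5), (0.2), (31.1), (0.002), (0.001), (-0.005)]
[(0.7), (0.3), (41.4), (0.003), (0.002), (-0.006)]
[(0.8), (0.4), (51.8), (0.004), (0.002), (-0.008)]
```

View pics/d1.png

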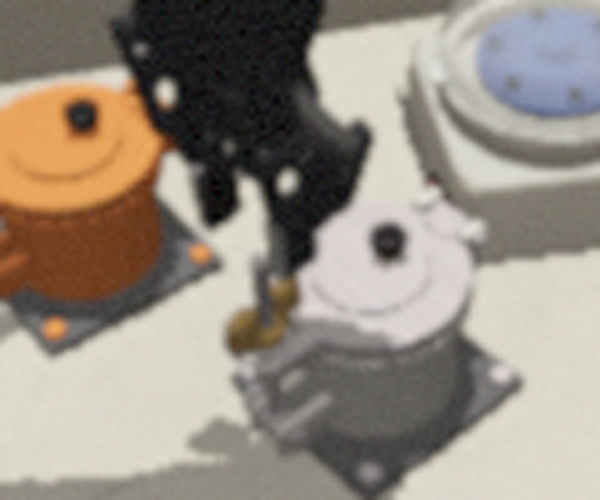

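The crop shows the jaws straddling the bolt end at (258,265), with a finger at (215,205) and another at (290,240). Going down to grip.

>>> drive_tool(series=[[1, 0, 15, 0, 0, 0], [1, 0, 30, 0, 0, 0], [1, 0, 45, 0, 0, 0], [1, 0, 52, 0, 0, 0], [1, 0, 52, 0, 0, 0]])

```text
t: 4.0
tool_pos: [0.481, -0.2606, 0.1085]
eef_rot: [3.136, 0.096, -0.004]
ft_force: [-0.2, -0.4, 0.6]
opening: 0.04
```

>>> drive_tool(series=[[0, 0, 0, 0, 0, 0], [0, 0, 0, 0, 0, 0], [0, 0, 0, 0, 0, 0], [0, 0, 0, 0, 0, 0]], claw=4)

```text
t: 4.5
tool_pos: [0.4812, -0.2591, 0.1089]
eef_rot: [3.138, 0.098, -0.004]
ft_force: [-1.5, 5.0, 4.9]
opening: 0.008
```

```bash
python3 -c "
from h import *
st()"
```

```text
t 4.5 p [ 0.4812 -0.2591  0.1089] yaw -86.4 zt [-0.002 -0.002 -1.   ] F [-1.49  4.98  4.87] T [1.126 0.289 0.09 ] op 8.0 q7 [-0.14  0.52  0.73  1.95 -0.46  0.84 -0.67]
```

>>> drive_tool(series=[[0, 0, 0, 0, 0, 0], [0, 0, 0, 0, 0, 0], [0, 0, 0, 0, 0, 0]])

```text
t: 4.88
tool_pos: [0.4812, -0.259, 0.109]
eef_rot: [3.138, 0.098, -0.004]
ft_force: [-1.4, 2.2, 2.8]
opening: 0.0074
```

```bash
python3 -c "
from h import *
st()"
```

```text
t 4.88 p [ 0.4812 -0.259   0.109 ] yaw -86.4 zt [-0.002 -0.002 -1.   ] F [-1.41  2.2   2.82] T [0.504 0.282 0.013] op 7.4 q7 [-0.14  0.52  0.73  1.95 -0.46  0.84 -0.67]
```

>>> drive_tool(series=[[0, 0, -0.3, 0, 0, -0.15], [0, 0, -0.6, 0, 0, -0.3], [0, 0, -0.9, 0, 0, -0.45], [0, 0, -1.2, 0, 0, -0.6], [0, 0, -1.5, 0, 0, -0.75]])

```text
t: 5.5
tool_pos: [0.4813, -0.2589, 0.1105]
eef_rot: [2.883, 1.248, -0.004]
ft_force: [-1.0, 3.5, -0.5]
opening: 0.0078
```

Run:
```python
from h import *
st()
a=manip.camera("scene")
cv2.imwrite("pics/d2.png",cv2.resize(a[150:250,160:280],None,fx=5,fy=5,interpolation=cv2.INTER_CUBIC))
```

```text
t 5.5 p [ 0.4813 -0.2589  0.1105] yaw -43.2 zt [-0.002 -0.002 -1.   ] F [-0.97  3.45 -0.47] T [ 0.425  0.066 -0.106] op 7.8 q7 [-0.    0.47  0.53  1.94 -0.32  0.81 -0.05]
```

View pics/d2.png

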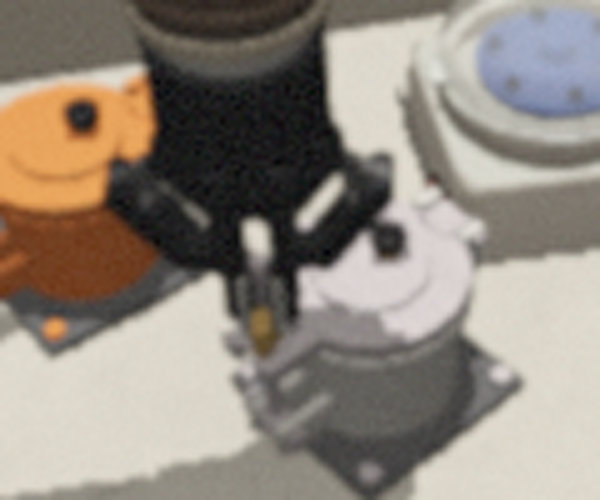

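The wings turn with the jaws: in the crop, the wing is end-on between the pads at (262,330), and the moment about z is about −0.1 N m. I'll turn another 0.75 rad, which puts the jaws along x for the first feel.

>>> drive_tool(series=[[0, 0, -0.3, 0, 0, -0.15], [0, 0, -0.6, 0, 0, -0.3], [0, 0, -0.9, 0, 0, -0.45], [0, 0, -1.2, 0, 0, -0.6], [0, 0, -1.5, 0, 0, -0.75]])

```text
t: 6.18
tool_pos: [0.4813, -0.2588, 0.1119]
eef_rot: [-2.216, -2.226, 0.004]
ft_force: [-0.3, 2.1, -0.3]
opening: 0.0071
```

>>> drive_tool(series=[[0, 0, 0, 0, 0, 0], [0, 0, 0, 0, 0, 0]])

```text
t: 6.42
tool_pos: [0.4813, -0.2588, 0.1119]
eef_rot: [-2.22, -2.222, 0.004]
ft_force: [-0.0, 1.6, 1.0]
opening: 0.0079
```

```bash
python3 -c "
from h import *
st()"
```

```text
t 6.42 p [ 0.4813 -0.2588  0.1119] yaw 0.0 zt [-0.002 -0.001 -1.   ] F [-0.04  1.58  1.03] T [ 0.519 -0.002  0.104] op 7.9 q7 [ 0.14  0.44  0.34  1.93 -0.19  0.8   0.59]
```

>>> drive_tool(series=[[0, 0, 0, 0, 0, 0], [0, 0, 0, 0, 0, 0], [0, 0, -12, 0, 0, 0], [0, 0, -28, 0, 0, 0], [0, 0, -28, 0, 0, 0]], claw=16)

```text
t: 7.05
tool_pos: [0.4824, -0.2594, 0.1419]
eef_rot: [2.219, 2.22, -0.001]
ft_force: [-0.1, -0.8, -0.2]
opening: 0.0163
```

>>> drive_tool(series=[[0, -1, 0, 0, 0, 0], [0, -2, 0, 0, 0, 0], [0, -3, 0, 0, 0, 0], [0, -3, 0, 0, 0, 0]])

```text
t: 7.55
tool_pos: [0.4792, -0.2594, 0.1416]
eef_rot: [2.22, 2.22, -0.001]
ft_force: [0.1, 0.0, 0.1]
opening: 0.0158
```

```bash
python3 -c "
from h import *
st()"
```

```text
t 7.55 p [ 0.4792 -0.2594  0.1416] yaw 0.0 zt [ 0.001 -0.002 -1.   ] F [0.09 0.03 0.15] T [ 0.033 -0.018 -0.026] op 15.8 q7 [ 0.13  0.39  0.35  1.92 -0.17  0.86  0.57]
```

>>> drive_tool(series=[[0, -1, 0, 0, 0, 0], [0, -2, 0, 0, 0, 0], [0, -2.5, 0, 0, 0, 0], [0, -2.5, 0, 0, 0, 0]])

```text
t: 8.05
tool_pos: [0.4767, -0.2594, 0.1416]
eef_rot: [2.22, 2.22, -0.001]
ft_force: [-0.5, -0.4, 1.2]
opening: 0.016
```

>>> drive_tool(series=[[0, -1, 0, 0, 0, 0], [0, -1.5, 0, 0, 0, 0], [0, -1.5, 0, 0, 0, 0]])

```text
t: 8.43
tool_pos: [0.4751, -0.2594, 0.1417]
eef_rot: [2.22, 2.22, -0.001]
ft_force: [-0.2, -0.1, -1.2]
opening: 0.0162
```

>>> drive_tool(series=[[0, -1, 0, 0, 0, 0], [0, -1.5, 0, 0, 0, 0], [0, -1.5, 0, 0, 0, 0]])

```text
t: 8.8
tool_pos: [0.4736, -0.2594, 0.1417]
eef_rot: [2.22, 2.22, -0.001]
ft_force: [0.5, -0.2, -0.3]
opening: 0.0162
```

>>> drive_tool(series=[[0, -1, 0, 0, 0, 0], [0, -1.5, 0, 0, 0, 0], [0, -1.5, 0, 0, 0, 0]])

```text
t: 9.18
tool_pos: [0.4722, -0.2594, 0.1417]
eef_rot: [2.219, 2.22, -0.001]
ft_force: [1.1, -0.5, -0.3]
opening: 0.0159
```

Run:
```python
from h import *
st()
a=manip.camera("scene")
cv2.imwrite("pics/d3.png",cv2.resize(a[150:250,160:280],None,fx=5,fy=5,interpolation=cv2.INTER_CUBIC))
```

```text
t 9.18 p [ 0.4722 -0.2594  0.1417] yaw 0.0 zt [ 0.001 -0.002 -1.   ] F [ 1.08 -0.5  -0.31] T [ 0.066 -0.291  0.021] op 15.9 q7 [ 0.13  0.38  0.35  1.93 -0.17  0.85  0.58]
```

View pics/d3.png

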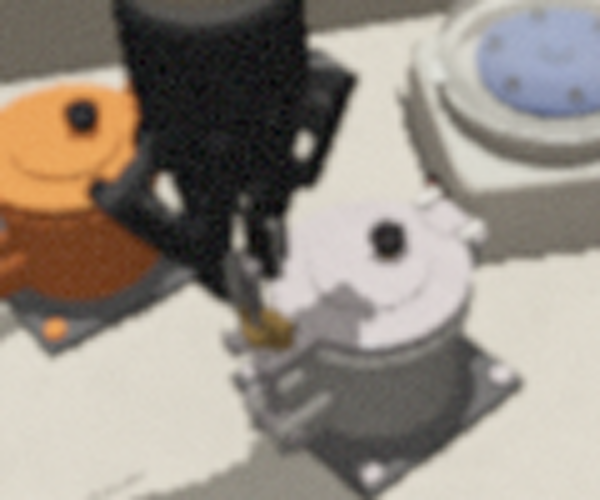

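>>> drive_tool(series=[[0, -1, 0, 0, 0, 0], [0, -1.5, 0, 0, 0, 0], [0, -1.5, 0, 0, 0, 0]])

```text
t: 9.6
tool_pos: [0.4709, -0.2594, 0.1418]
eef_rot: [2.219, 2.22, -0.001]
ft_force: [3.0, -0.0, -0.7]
opening: 0.0158
```

```bash
python3 -c "
from h import *
st()"
```

```text
t 9.6 p [ 0.4709 -0.2594  0.1418] yaw 0.0 zt [ 0.001 -0.002 -1.   ] F [ 3.01 -0.03 -0.71] T [-0.026 -0.498 -0.019] op 15.8 q7 [ 0.13  0.38  0.35  1.93 -0.17  0.85  0.58]
```

>>> drive_tool(series=[[0, -1, 0, 0, 0, 0], [0, -1.5, 0, 0, 0, 0], [0, -1.5, 0, 0, 0, 0]])

```text
t: 9.98
tool_pos: [0.4695, -0.2593, 0.1418]
eef_rot: [2.219, 2.22, -0.001]
ft_force: [3.9, -0.0, -1.6]
opening: 0.0163
```

```bash
python3 -c "
from h import *
st()"
```

```text
t 9.97 p [ 0.4695 -0.2593  0.1418] yaw 0.0 zt [ 0.002 -0.002 -1.   ] F [ 3.94 -0.04 -1.63] T [-0.022 -0.778 -0.036] op 16.3 q7 [ 0.14  0.38  0.35  1.94 -0.17  0.85  0.58]
```

At 4 N the force is still climbing steadily, about 1.3 N per mm of travel, so the washer is still blocked by the lips. I'll return, regrip and turn further.

>>> drive_tool(series=[[0.5, 7, 0, 0, 0, 0], [0.5, 13, 0, 0, 0, 0], [0.5, 13, 0, 0, 0, 0], [0.5, 11.8, 0, 0, 0, 0], [0.5, 11.8, 0, 0, 0, 0]])

```text
t: 10.6
tool_pos: [0.481, -0.2589, 0.1418]
eef_rot: [2.219, 2.22, -0.001]
ft_force: [-0.1, -0.5, 0.3]
opening: 0.0162
```

>>> drive_tool(series=[[0, 0, 0, 0, 0, 0], [0, 0, 10, 0, 0, 0], [0, 0, 20, 0, 0, 0], [0, 0, 29.5, 0, 0, 0], [0, 0, 29.5, 0, 0, 0]], claw=24)

```text
t: 11.22
tool_pos: [0.4804, -0.2587, 0.1111]
eef_rot: [2.221, 2.221, -0.002]
ft_force: [0.7, 0.5, 0.6]
opening: 0.0237
```

>>> drive_tool(series=[[0, 0, 0, 0, 0, 0], [0, 0, 0, 0, 0, 0], [0, 0, 0, 0, 0, 0]], claw=4)

```text
t: 11.6
tool_pos: [0.4807, -0.2588, 0.1114]
eef_rot: [2.22, 2.221, -0.002]
ft_force: [-0.3, -0.2, 0.2]
opening: 0.0077
```

```bash
python3 -c "
from h import *
st()"
```

```text
t 11.6 p [ 0.4807 -0.2588  0.1114] yaw 0.0 zt [ 0.    -0.002 -1.   ] F [-0.25 -0.16  0.15] T [-0.108 -0.129  0.052] op 7.7 q7 [ 0.14  0.44  0.34  1.94 -0.19  0.8   0.59]
```

>>> drive_tool(series=[[0, 0, -0.3, 0, 0, -0.15], [0, 0, -0.6, 0, 0, -0.3], [0, 0, -0.9, 0, 0, -0.45], [0, 0, -1.2, 0, 0, -0.6], [0, 0, -1.5, 0, 0, -0.75]])

```text
t: 12.22
tool_pos: [0.4807, -0.2589, 0.1129]
eef_rot: [1.246, 2.883, -0.003]
ft_force: [1.0, -0.6, -1.7]
opening: 0.0077
```

>>> drive_tool(series=[[0, 0, 0, 0, 0, 0], [0, 0, 0, 0, 0, 0], [0, 0, -13, 0, 0, 0], [0, 0, -28, 0, 0, 0], [0, 0, -28, 0, 0, 0]], claw=16)

```text
t: 12.85
tool_pos: [0.4818, -0.2592, 0.1429]
eef_rot: [1.245, 2.879, -0.002]
ft_force: [-0.2, -0.1, 0.1]
opening: 0.0157
```

>>> drive_tool(series=[[0, 0, 0, 0, 0, 0.15], [0, 0, 0, 0, 0, 0.3], [0, 0, 0, 0, 0, 0.45], [0, 0, 0, 0, 0, 0.6], [0, 0, 0, 0, 0, 0.75]])

```text
t: 13.48
tool_pos: [0.4818, -0.2591, 0.1429]
eef_rot: [2.219, 2.217, 0.001]
ft_force: [-0.8, 0.0, -0.2]
opening: 0.016
```

```bash
python3 -c "
from h import *
st()"
```

```text
t 13.47 p [ 0.4818 -0.2591  0.1429] yaw -0.0 zt [ 0.004 -0.003 -1.   ] F [-0.8   0.02 -0.15] T [ 0.026 -0.042  0.035] op 16.0 q7 [ 0.15  0.39  0.33  1.91 -0.16  0.86  0.56]
```

>>> drive_tool(series=[[0, -3, 1, 0, 0, 0], [0, -6, 1, 0, 0, 0], [0, -8, 1, 0, 0, 0], [0, -9.5, 1, 0, 0, 0], [0, -9.5, 1, 0, 0, 0]])

```text
t: 14.1
tool_pos: [0.4722, -0.2592, 0.1419]
eef_rot: [2.219, 2.217, 0.001]
ft_force: [0.0, 0.6, 0.8]
opening: 0.016
```

>>> drive_tool(series=[[0, -1, 0, 0, 0, 0], [0, -1.5, 0, 0, 0, 0], [0, -1.5, 0, 0, 0, 0]])

```text
t: 14.48
tool_pos: [0.4706, -0.2592, 0.1419]
eef_rot: [2.218, 2.217, 0.001]
ft_force: [-0.4, -0.2, -0.6]
opening: 0.0161
```

```bash
python3 -c "
from h import *
st()"
```

```text
t 14.47 p [ 0.4706 -0.2592  0.1419] yaw -0.0 zt [ 0.004 -0.003 -1.   ] F [-0.39 -0.23 -0.57] T [ 0.011  0.022 -0.003] op 16.1 q7 [ 0.15  0.38  0.33  1.94 -0.16  0.85  0.56]
```

>>> drive_tool(series=[[0, -1, 0, 0, 0, 0], [0, -1.5, 0, 0, 0, 0], [0, -1.5, 0, 0, 0, 0]])

```text
t: 14.85
tool_pos: [0.4691, -0.2592, 0.1419]
eef_rot: [2.218, 2.218, 0.001]
ft_force: [-0.5, 0.9, 0.2]
opening: 0.0161
```

>>> drive_tool(series=[[0, -1, 0, 0, 0, 0], [0, -1.5, 0, 0, 0, 0], [0, -1.5, 0, 0, 0, 0]])

```text
t: 15.22
tool_pos: [0.4675, -0.2592, 0.1419]
eef_rot: [2.219, 2.217, 0.001]
ft_force: [-0.6, 0.1, 0.2]
opening: 0.016
```

```bash
python3 -c "
from h import *
st()"
```

```text
t 15.22 p [ 0.4675 -0.2592  0.1419] yaw -0.0 zt [ 0.004 -0.003 -1.   ] F [-0.6   0.14  0.24] T [ 0.009 -0.091  0.011] op 16.0 q7 [ 0.15  0.37  0.33  1.94 -0.16  0.85  0.57]
```

>>> drive_tool(series=[[0, -1, 0, 0, 0, 0], [0, -1.5, 0, 0, 0, 0], [0, -1.5, 0, 0, 0, 0]])

```text
t: 15.6
tool_pos: [0.466, -0.2592, 0.1419]
eef_rot: [2.219, 2.217, 0.001]
ft_force: [-0.6, 0.1, 0.3]
opening: 0.0159
```

Run:
```python
from h import *
st()
a=manip.camera("scene")
cv2.imwrite("pics/d4.png",cv2.resize(a[150:250,160:280],None,fx=5,fy=5,interpolation=cv2.INTER_CUBIC))
```

```text
t 15.6 p [ 0.466  -0.2592  0.1419] yaw -0.0 zt [ 0.004 -0.003 -1.   ] F [-0.58  0.14  0.34] T [ 0.01  -0.037  0.012] op 15.9 q7 [ 0.15  0.37  0.33  1.95 -0.16  0.84  0.57]
```

View pics/d4.png

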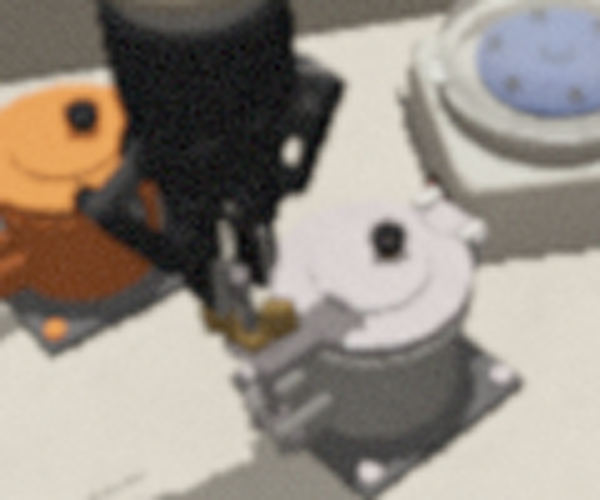

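The bolt end has moved about 11 mm with almost no force, and the crop shows the bolt leaning out with the finger at (238,270). At 4 N it was held at the previous test, so it is now free. I'll swing it further in small watched steps.

>>> drive_tool(series=[[0, -1, 0, 0, 0, 0], [0, -2, 0, 0, 0, 0], [0, -3, 0, 0, 0, 0], [0, -3, 0, 0, 0, 0]])

```text
t: 16.15
tool_pos: [0.4628, -0.2592, 0.1419]
eef_rot: [2.219, 2.217, 0.001]
ft_force: [-0.7, 0.2, -0.2]
opening: 0.0162
```

```bash
python3 -c "
from h import *
st()"
```

```text
t 16.15 p [ 0.4628 -0.2592  0.1419] yaw -0.0 zt [ 0.004 -0.003 -1.   ] F [-0.7   0.21 -0.23] T [-0.002 -0.034  0.035] op 16.2 q7 [ 0.15  0.37  0.33  1.95 -0.16  0.84  0.57]
```

>>> drive_tool(series=[[0, -1, 0, 0, 0, 0], [0, -2, 0, 0, 0, 0], [0, -3, 0, 0, 0, 0], [0, -3, 0, 0, 0, 0]])

```text
t: 16.65
tool_pos: [0.4597, -0.2593, 0.1419]
eef_rot: [2.219, 2.217, 0.0]
ft_force: [0.5, 0.2, -0.1]
opening: 0.0157
```

```bash
python3 -c "
from h import *
st()"
```

```text
t 16.65 p [ 0.4597 -0.2593  0.1419] yaw -0.0 zt [ 0.003 -0.003 -1.   ] F [ 0.48  0.2  -0.07] T [0.016 0.008 0.031] op 15.7 q7 [ 0.16  0.36  0.33  1.96 -0.16  0.84  0.57]
```

>>> drive_tool(series=[[0, -1, 0.5, 0, 0, 0], [0, -2, 1, 0, 0, 0], [0, -3, 1.5, 0, 0, 0], [0, -4, 2, 0, 0, 0], [0, -4, 2, 0, 0, 0]])

```text
t: 17.27
tool_pos: [0.4556, -0.2592, 0.1398]
eef_rot: [2.219, 2.217, 0.0]
ft_force: [1.1, 0.1, -0.4]
opening: 0.0162
```

Run:
```python
from h import *
st()
a=manip.camera("scene")
cv2.imwrite("pics/d5.png",cv2.resize(a[170:240,175:265],None,fx=7,fy=7,interpolation=cv2.INTER_CUBIC))
```

```text
t 17.27 p [ 0.4556 -0.2592  0.1398] yaw -0.0 zt [ 0.003 -0.003 -1.   ] F [ 1.06  0.1  -0.4 ] T [-0.029 -0.005 -0.028] op 16.2 q7 [ 0.16  0.36  0.33  1.97 -0.15  0.83  0.57]
```

View pics/d5.png

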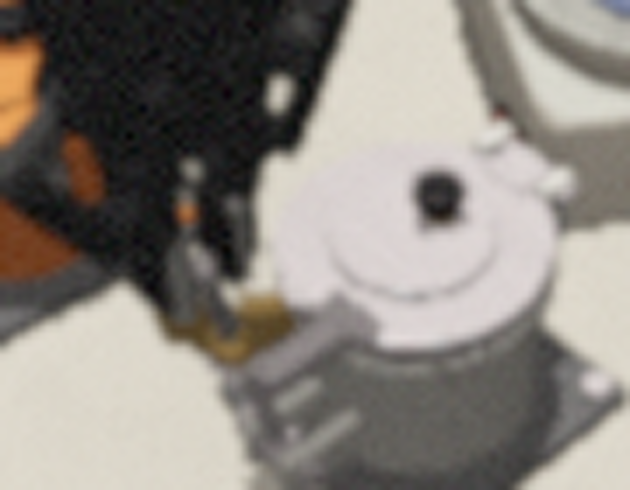

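In the crop the bolt leans out clearly, from (230,330) to (195,250), and the force is about zero. Carrying on past 0.3 rad.

>>> drive_tool(series=[[0, -2, 0.4, 0, 0, 0], [0, -4, 0.8, 0, 0, 0], [0, -6, 1.2, 0, 0, 0], [0, -7, 1.6, 0, 0, 0], [0, -7, 2, 0, 0, 0]])

```text
t: 17.95
tool_pos: [0.4485, -0.2593, 0.1378]
eef_rot: [2.219, 2.217, 0.0]
ft_force: [0.0, 0.4, 0.0]
opening: 0.0159
```

>>> drive_tool(series=[[0, -2, 0, 0, 0, 0], [0, -4, 0, 0, 0, 0], [0, -6, 0, 0, 0, 0], [0, -8, 0, 0, 0, 0], [0, -8, 0, 0, 0, 0]])

```text
t: 18.58
tool_pos: [0.4402, -0.2593, 0.1378]
eef_rot: [2.22, 2.217, 0.0]
ft_force: [-0.6, -0.0, -0.4]
opening: 0.016
```

```bash
python3 -c "
from h import *
st()"
```

```text
t 18.57 p [ 0.4402 -0.2593  0.1378] yaw -0.1 zt [ 0.003 -0.003 -1.   ] F [-0.57 -0.02 -0.42] T [0.025 0.002 0.019] op 16.0 q7 [ 0.16  0.34  0.34  2.   -0.15  0.82  0.58]
```

>>> drive_tool(series=[[0, -2, 0.5, 0, 0, 0], [0, -4, 1, 0, 0, 0], [0, -7, 1.5, 0, 0, 0], [0, -10, 2, 0, 0, 0], [0, -10, 2, 0, 0, 0]])

```text
t: 19.2
tool_pos: [0.4299, -0.2593, 0.1357]
eef_rot: [2.22, 2.217, 0.0]
ft_force: [-0.6, -0.1, -0.2]
opening: 0.0155
```

>>> drive_tool(series=[[0, 0, -10, 0, 0, 0], [0, 0, -30, 0, 0, 0], [0, 0, -50, 0, 0, 0], [0, 0, -60, 0, 0, 0], [0, 0, -60, 0, 0, 0]], claw=50)

```text
t: 19.82
tool_pos: [0.4301, -0.2593, 0.1965]
eef_rot: [2.219, 2.216, 0.001]
ft_force: [0.6, 0.7, -0.5]
opening: 0.0496
```

>>> drive_tool(series=[[60, 0, -10, 0, 0, 0], [110, 0, -20, 0, 0, 0], [160, 0, -30, 0, 0, 0], [200, 0, -40, 0, 0, 0], [200, 0, -40, 0, 0, 0]])

```text
t: 20.45
tool_pos: [0.4304, -0.0561, 0.2358]
eef_rot: [2.213, 2.223, 0.002]
ft_force: [0.1, -1.4, -0.6]
opening: 0.0504
```

Run:
```python
from h import *
st()
a=manip.camera("scene");b=manip.camera("top")
f=lambda x:cv2.resize(x,None,fx=4,fy=4,interpolation=cv2.INTER_CUBIC)
cv2.imwrite("pics/d6.png",np.hstack([f(b[170:270,200:300]),f(a[160:260,170:270])]))
```

```text
t 20.45 p [ 0.4304 -0.0561  0.2358] yaw 0.2 zt [ 0.005 -0.002 -1.   ] F [ 0.06 -1.41 -0.63] T [-0.017 -0.052  0.035] op 50.4 q7 [-0.18  0.08  0.21  2.05 -0.02  1.01  0.04]
```

View pics/d6.png

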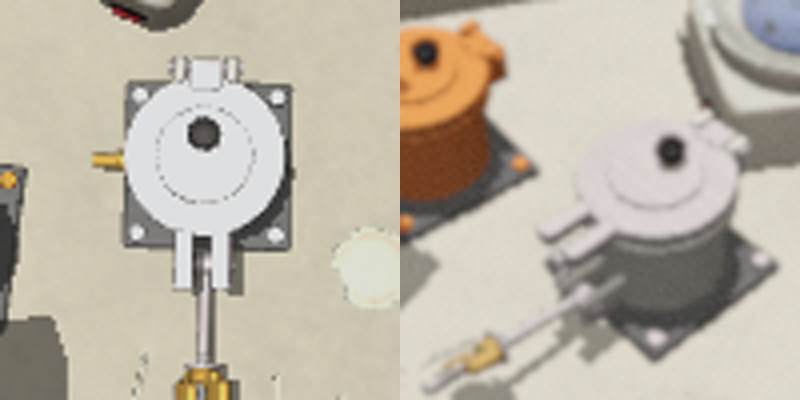

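The bolt has fallen clear: the slot is empty at top crop (205,265), and the shank points outward with its nut at (205,380). I'll let it settle and compare the bolt end with where 1.45 rad should put it.

>>> drive_tool(series=[[0, 0, 0, 0, 0, 0], [0, 0, 0, 0, 0, 0], [0, 0, 0, 0, 0, 0], [0, 0, 0, 0, 0, 0], [0, 0, 0, 0, 0, 0]])

```text
t: 21.18
tool_pos: [0.43, -0.0593, 0.2353]
eef_rot: [2.218, 2.217, 0.0]
ft_force: [0.6, -0.4, 0.0]
opening: 0.0499
```

Run:
```python
from h import *
a=manip.camera("scene");b=manip.camera("top")
for th in(1.2,1.45):
  p=(.481-.116*np.sin(th),-.2595,.028+.116*np.cos(th));print(th,proj("scene",p),proj("top",p))
print("lid knob before/after: ")
for n,im in(("scene0",a),("top0",b)):
  o=cv2.imread(f"pics/{n}.png");
  y,x,h=(190,225,22) if n=="scene0" else (190,240,25)
  for q in(o,im):
    m=q[y:y+h,x:x+25].max(2)<90;v,u=np.nonzero(m);print(n,u.mean()+x,v.mean()+y,m.sum())
f=lambda x:cv2.resize(x,None,fx=4,fy=4,interpolation=cv2.INTER_CUBIC)
cv2.imwrite("pics/d7.png",np.hstack([f(b[185:285,200:300]),f(a[170:270,150:250])]))
st()
```

```text
1.2 (np.float64(177.49383207812156), np.float64(248.71500995353313)) (np.float64(250.40650540689992), np.float64(280.47025976104777))
1.45 (np.float64(176.80488075633946), np.float64(257.78685789682334)) (np.float64(250.69946742063487), np.float64(282.0115338273565))
lid knob before/after: 
scene0 237.33333333333334 197.9 30
scene0 237.33333333333334 197.43333333333334 30
top0 251.05555555555554 202.7962962962963 54
top0 250.72340425531914 202.61702127659575 47
t 21.27 p [ 0.4299 -0.0592  0.2353] yaw -0.0 zt [ 0.004 -0.004 -1.   ] F [-0.49  0.19 -0.19] T [-0.02 -0.04 -0.04] op 49.6 q7 [-0.18  0.08  0.21  2.05 -0.02  1.01  0.04]
```

View pics/d7.png

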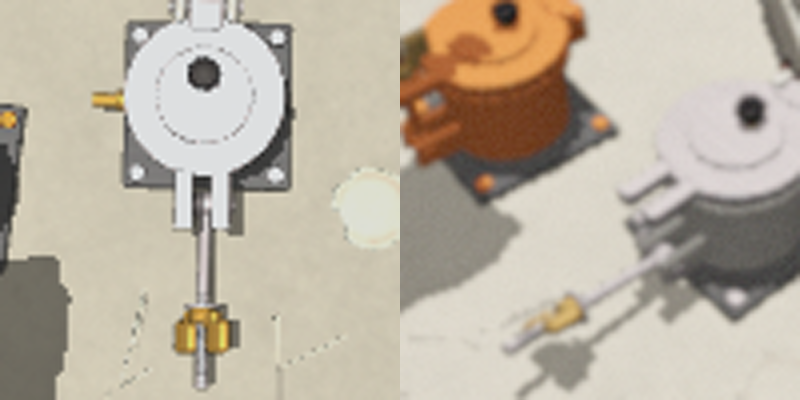

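The bolt end is at scene (177.5,257) and top about (250,281). That fits hanging at about 1.45 rad, predicted at (176.8,257.8). The knob pixels have moved by less than 0.5 px, and the arm is well clear.

```bash
python3 -c "
from workcell import manip
print(manip.finish_job())"
```

```text
the job is handed in; nothing more can be done
None
```

The bolt is out of the slot and hanging at its stop, and the job was handed in at about 21 s of the 72 s allowed. No check failed or disagreed.

- **Slackening:** I turned the wing nut about 1.5 rad anticlockwise and felt the bolt's end. It was still blocked: the force climbed steadily to about 4 N, so I backed off. After another 0.75 rad (about 2.25 rad in all) the end moved more than 10 mm with almost no force. The clearing point therefore lies within the last 0.75 rad turned, inside the fifth of a turn (1.26 rad) allowed.
- **Swinging:** I swung the bolt out in small steps, reading about 1 N or less throughout, until it fell outwards by itself.
- **Last checks:**
  - The bolt's end sits within about 1 px of where 1.45 rad should put it.
  - The lid's knob moved less than 0.5 px, so I saw no drag on the lid.
  - The gripper was about 0.2 m to the side, touching nothing.
- **Not measured:** I did not check the other bench items individually. The arm made no contact that I felt with anything but the nut and bolt.

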